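# Set the filter handwheel and hold a jewel test cell in the light path

## Task

On the light bench, wind the black handwheel clockwise (it takes several grips) until its white needle points at the red mark on the dial, and let go of it. Then lift the glass cell with the red jewel out of the turquoise tray, keeping it upright and gripping it by its two frosted white faces only (the clear faces must not be touched), and hold it in mid-air in the light path, midway between filter and screen, its middle level with the beam and its clear faces square to the beam. Finish while still holding it there, still and touching nothing but the gripper; leave the blue cell and the other things where they are.

Things in the scene. Friction and masses are not known exactly. Their poses are not given: they have to be found in the camera images.
- wheel (a joint): Black round handwheel flat on top of the lamp housing, vertical axis, 54 mm across (can be gripped at any yaw). Value in rad, 0 to 4.2, grows clockwise seen from above; its white needle is on the red mark at 3.0. Starts between 0 and 0.6, drags 0.06 N m, stays where it is left. It drives the brass filter slide, whose green window is centred on the beam at 3.0.
- wheel_grip (a point): Centre of the handwheel on its axis, half-way up its 14 mm thick rim: 132 mm above the table and 32 mm above the flat top of the lamp housing (100 x 110 mm), 135 mm from the beam point on the bench's +y side. Its axes turn with the wheel. The white needle lies flat on the dial below the rim and reaches 40 mm out.
- dial_mark (a point): Middle of the red index mark on the dial on top of the lamp housing, 40 mm from the wheel's axis on the bench's +x side.
- beam (a point): Middle of the light path in the gap of the fixed light bench, 75 mm above the table; the gap is open above. Axes: the beam runs along y (lamp, filter and wheel on +y, black screen on -y), z up. From here: filter slide 64 mm off on +y, lamp housing 80 to 190 mm on +y, screen 60 to 72 mm on -y, all 100 mm high above the table. Base plate below: 12 mm high, 55 mm either way in x.
- red_cell_centre (a point): Centre of the loose glass cell with the red jewel and red ends, an upright block 26 mm (its x) by 22 mm (its y) by 60 mm high, about 80 g, standing in one bay of the tray, its foot 30 mm below this point. Its two frosted white faces are the +x and -x faces (26 mm apart, 19 mm wide), its two clear faces the +y and -y faces (22 mm apart, 23 mm wide). z is up.
- red_cell: The same cell as a whole; origin at the centre of its underside, axes as above.
- red_cell_frost: The two frosted faces of the red cell, at 13 mm either side in x; origin at the cell's centre, axes as the cell's.
- red_cell_clear: The two clear faces of the red cell, at 11 mm either side in y; origin at the cell's centre, axes as the cell's.
- blue_cell_centre (a point): Centre of the other cell, same shape and size but with a blue jewel and blue ends, standing in the other bay of the tray. Leave it.
- tray: Shallow turquoise tray, fixed, 240 mm (x) by 130 mm (y), walls 10 mm high and 4 mm thick, a divider across its middle making two bays along x; inner floor 4 mm above the table. The cells stand near the bay centres, about 58 mm either side of the tray's centre in x. Origin at the centre of its underside.
- bench: The light bench, fixed, turned up to 0.35 rad; origin on the table 75 mm below the beam point, axes as there.
- dome: Bystander: glass dome on a teal base, 110 mm across, 95 mm high, beyond the work area. Origin at its foot.
- green_ring: Bystander: green plastic ring, 36 mm across, 12 mm high. Origin at its foot.
- movement: Bystander: black round movement holder, 60 mm across, 18 mm high. Origin at its foot.
- jar: Bystander: small glass jar, 36 mm across, 30 mm high. Origin at its foot.
- loupe: Bystander: black eye loupe standing on its wide end, 38 mm across, 32 mm high. Origin at its foot.
- driver: Bystander: orange screwdriver lying on the table, 110 mm long.

How it is judged:
On the way, in this order (a step that is already met when the one before it is completed fails the run):
1. the needle is set on the red mark and the wheel let go (value of joint wheel between 2.85 and 3.15 rad and contact force between the fingers and bench below 0.1 N), for 0.2 s.
2. the red cell is lifted by its frosted faces (contact force between the fingers and red_cell_frost above 2 N and distance of red_cell_centre from where it was at the start of the episode above 0.025 m and contact force between red_cell and tray below 0.1 N), for 0.2 s.
At the end, for the whole second after the job is handed in: Wheel at 3.0 within 0.15 rad; red cell at rest in the gripper by its frosted faces (over 2 N), touching nothing else, centre within 9 mm across, 14 mm in height and 25 mm along the beam of the beam point, square and upright within 0.2 rad; blue cell within 20 mm of its start (value of joint wheel between 2.85 and 3.15 rad and x of red_cell_centre in the frame of beam between -0.009 and 0.009 m and y of red_cell_centre in the frame of beam between -0.025 and 0.025 m and z of red_cell_centre in the frame of beam between -0.014 and 0.014 m and angle between the y axis of red_cell and the y axis of bench, either way round below 0.2 rad and angle between red_cell's own z axis and vertical below 0.2 rad and contact force between the fingers and red_cell_frost above 2 N and contact force between red_cell_clear and anything else below 0.5 N and contact force between red_cell and bench below 0.1 N and linear speed of red_cell below 0.02 m/s and distance of blue_cell_centre from where it was at the start of the episode below 0.02 m); the arm keeps its last pose, push and grip.
It fails at once if the clear faces of the red cell are touched by the gripper or arm (contact force between any of the fingers, the arm and red_cell_clear above 0.5 N).
It fails at once if the red cell is tipped over (angle between red_cell's own z axis and vertical above 0.6 rad).
It fails at once if the blue cell is disturbed (distance of blue_cell_centre from where it was at the start of the episode above 0.02 m).
It fails at once if another thing on the table is disturbed (distance of any of dome, green_ring, movement, jar, loupe, driver from where it was at the start of the episode above 0.03 m).
It also fails if it takes over 56 s, if anything falls off the work surface, if the arm or the gripper's body presses on something with over 40 N, if the wrist force passes 120 N, or if a joint passes its speed limit or range.

## Robot

A 6-joint arm with a two-finger parallel gripper is mounted at the origin on the work surface. World frame = base frame: x ahead of the robot, y to its left, z up, the work surface at z = 0. Lengths are in m, angles in rad, forces in N, time in s.
With the tool pointing down it reaches from about 0.3 to 0.875 m from the base axis. Payload 6.4 kg.
Tool frame: the origin (TCP) lies on the mounting face of the last link; the fingertips stand 173 mm ahead of it and the grasp point (between the pads) lies 155 mm ahead of it; z points along the fingers, x is the direction in which the jaws open and shut, and the axes are right-handed (so a half turn about z gives the same grasp; the last joint's range is limited). The gripper opens to 85 mm and grips with 20 to 120 N. Pads are 22 mm wide; open, the fingers measure 114 mm over their backs; the gripper's body (76 mm by 85 mm) begins 54 mm behind the grasp point. The pads swing forward as they close: fully open they stand 13 mm farther back than shut.
Start: joints at [-1.378, 0.181, 1.607, -0, 1.354, -0.206], TCP at [0.223, -0.53, 0.405] pointing down, gripper open.
Joint ranges: [-2.99, 2.99], [-0.89, 2.07], [0.3, 2.58], [-1.14, 4.28], [0, 2.63], [-3.12, 3.12]. Speed limits (rad/s): [2.57, 2.57, 3.01, 3.14, 3.14, 3.14].

## Interface

Orientations are given as [roll, pitch, yaw] about the fixed x, y, z axes, in that order (R = Rz(yaw) Ry(pitch) Rx(roll)).
In Python, from plant import robot gives the robot as it stands. The module is installed in compiled form; this text tells all that it offers.
- The arm moves only by the tool step_arm, never from a script. Its argument "steps" is a list of rows, each a list of 2 entries, a list of its own where there are three numbers: the shift along the world's x, y, z in cm, then the turn, a rotation vector about the world's x, y, z in degrees. In form: [[[dx, dy, dz], [wx, wy, wz]], ...]. A call has 1 to 20 rows; each row is the pose to reach, as a shift and turn from the pose commanded when the call began; what a row does not reach only later rows make up. A row lasts 1/8 s, in which the tool goes at most 62.5 mm and 10.7 degrees, less where a joint would pass 70% of its speed; a pose out of reach is approached as far as the arm can. A call with a gripper value outside its range is refused whole. "gripper" is the gripper command: -1 is shut, 1 is fully open, values between are in proportion, set as the call begins (left out, the last holds). The fingers move at their own pace and stop on an object; the grip force is fixed at half the most. Time passes only in rows, so rows that repeat a pose let the fingers close. It gives the time, the measured TCP pose, the force and the opening at its end, in the units of the state.
- robot.read_state(): the state, without advancing time (a new reading comes with each control period).
- robot.capture(name): name is "scene" or "top" or "wrist"; returns a dict with "color" (480x640x3 uint8, red, green, blue), "fx", "fy", "cx", "cy" (pixels), "distortion" ([k1, k2, p1, p2, k3] as OpenCV has them; the pictures are not rectified), "R" (3x3) and "t" (3): a world point X has camera coordinates R X + t. Camera axes: x right, y down, z forward; pixel columns grow to the right and rows downward; lengths in m; the calibration is good to about 2 mm. A picture is of the moment at which its call begins. There is no depth.
- robot.hand_in(): hands the job in, once; it reports no verdict.
Trained networks look in a picture, given as the dict that the camera call returned (one of the last four; its "shot" number tells which), for a name from the list of things; names that differ only in an ending like _2 or _b are one class to them, and where a whole thing is asked for, a point or a joint stands for the part that bears it (a point fixed in the world has none). Each returns a list of dicts, best first, with "confidence" (0 to 1); they miss things now and then, are a little off and sometimes report something else, mostly with a low value. They report only what shows in the picture. A call takes as long as a camera call.
- robot.regions_of(name, picture): "region" (480x640 bool, what is visible of it) and "at" ([column, row] in pixels, amid what is visible of it).
The state is a dict: "time_s": time; "qpos": joint angles; "qvel": joint speeds; "tau": joint torques, N m; "ee_pos": TCP position; "tcp_rot": TCP orientation; "ft_force": force on the tool from outside, world axes, zero at the start; "ft_torque": the same for the moment, N m; "opening": finger opening in m.
Only numpy, scipy, OpenCV 4.12 (cv2) and the standard library are available. Lean on these libraries where they do the work, as an engineer would, in place of code of your own. Each camera call takes 0.05 s, during which the arm holds its last target.

## Working session

There is one attempt and no reset: what is moved stays moved. The work goes in short steps, Python scripts to look and compute and a tool call to move; the robot and the scene stay as the last step left them, time stands still between calls to the robot, and variables do not carry over. Pictures are saved under pics/ and viewed, and the job is handed in when it is done.

Besides the shell and the picture viewer there is one more tool, called in YAML: its name, and indented under it one key for each argument. step_arm: Moves the arm, as the interface text tells. Its arguments: {"type":"object","properties":{"steps":{"type":"array","items":{"type":"array"}},"gripper":{"type":"number"}},"required":["steps"]}

```bash
mkdir -p pics; cat > h.py <<'E'
from plant import robot
import numpy as np, cv2
def cap(n,name=None):
    p=robot.capture(n)
    if name: cv2.imwrite('pics/%s.png'%name,p['color'][:,:,::-1])
    return p
def K(p): return np.array([[p['fx'],0,p['cx']],[0,p['fy'],p['cy']],[0,0,1.]])
def ray(p,uv):
    u=cv2.undistortPoints(np.array([[uv]],float),K(p),np.array(p['distortion'],float))[0,0]
    R=np.array(p['R']);t=np.array(p['t'])
    return -R.T@t, R.T@np.array([u[0],u[1],1.])
def atz(p,uv,z):
    o,d=ray(p,uv); return o+d*(z-o[2])/d[2]
def proj(p,X):
    X=np.atleast_2d(np.array(X,float))
    r=cv2.Rodrigues(np.array(p['R'],float))[0]
    return cv2.projectPoints(X,r,np.array(p['t'],float),K(p),np.array(p['distortion'],float))[0][:,0]
def tri(obs):
    A=np.zeros((3,3));b=np.zeros(3)
    for p,uv in obs:
        o,d=ray(p,uv);d/=np.linalg.norm(d);M=np.eye(3)-np.outer(d,d);A+=M;b+=M@o
    return np.linalg.solve(A,b)
E
python3 - <<'E'
from h import *
s=robot.read_state();print(s)
for n in ['scene','top','wrist']:
    p=cap(n,n+'0')
    print(n,-np.array(p['R']).T@np.array(p['t']))
    if n=='wrist':continue
    for k in ['wheel','wheel_grip','dial_mark','bench','beam','red_cell','red_cell_frost','red_cell_clear','blue_cell_centre','tray','dome','jar']:
        try:
            for d in robot.regions_of(k,p)[:2]: print(n,k,d['confidence'],d['at'],d['region'].sum())
        except Exception as e: print(k,e)
E
```

```text
{'time_s': 0.0, 'qpos': array([-1.37829583e+00,  1.81571122e-01,  1.60798810e+00, -2.48619308e-05,
        1.35382636e+00, -2.06327909e-01]), 'qvel': array([ 0.00027058, -0.00016474,  0.00067066,  0.00022207, -0.00041584,
       -0.00107748]), 'tau': array([ 6.10458101e-04, -4.44867647e+01, -3.51334012e+01, -2.10688045e-04,
        9.24230641e-03, -2.04542499e-05]), 'ee_pos': array([ 0.22324412, -0.52962251,  0.4037766 ]), 'tcp_rot': array([-3.14124910e+00,  1.75987333e-03, -1.17196224e+00]), 'ft_force': array([ 0.21342147, -0.17985423, -1.06292769]), 'ft_torque': array([ 0.00742735, -0.00475416,  0.02343281]), 'opening': 0.08537951282426266}
scene [1.29320288 0.2192426  0.81834679]
scene wheel 0.64 [426.8, 241.4] 531
scene wheel_grip 0.83 [425.5, 241.4] 488
scene wheel_grip 0.65 [234.6, 229.8] 3721
scene dial_mark 0.88 [398.6, 263.8] 8421
scene bench 0.67 [394.1, 263.0] 8375
scene beam 0.59 [395.3, 263.0] 8510
scene beam 0.43 [429.2, 242.9] 488
scene red_cell 0.57 [218.9, 229.9] 388
scene red_cell_frost 0.65 [217.7, 234.2] 128
scene red_cell_clear 0.66 [146.3, 220.2] 260
scene red_c
[... 161 characters left out ...]
39
scene dome 0.79 [302.7, 312.6] 1704
scene jar 0.54 [213.6, 298.2] 353
scene jar 0.41 [507.8, 253.3] 153
top [ 0.34693989 -0.0229259   1.41016408]
top wheel 0.84 [202.2, 212.5] 391
top wheel_grip 0.75 [202.2, 214.2] 486
top dial_mark 0.58 [245.6, 227.6] 6466
top bench 0.63 [242.9, 232.6] 6623
top beam 0.89 [243.4, 232.5] 6657
top beam 0.34 [164.0, 325.4] 578
top red_cell 0.5 [401.2, 218.2] 196
top red_cell 0.43 [483.6, 221.9] 223
top red_cell_clear 0.43 [397.8, 219.7] 40
top blue_cell_centre 0.56 [400.1, 270.3] 128
top tray 0.72 [397.2, 250.0] 5597
top dome 0.62 [298.6, 150.3] 1793
top dome 0.58 [244.1, 230.5] 6584
top jar 0.49 [373.9, 156.4] 194
wrist [ 0.29229314 -0.50033217  0.37451364]
```

View pics/scene0.png

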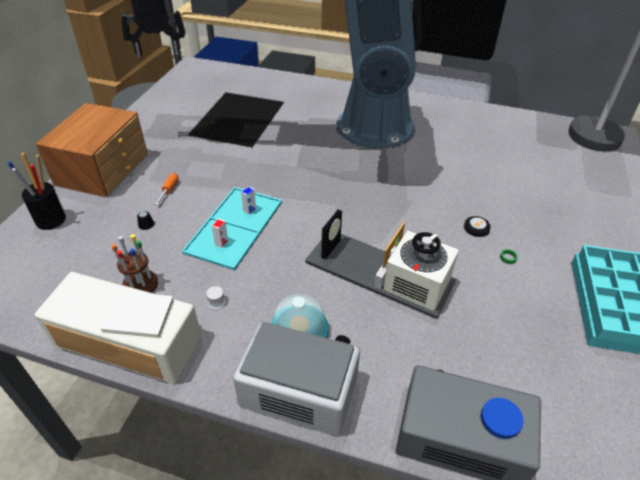

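View pics/top0.png

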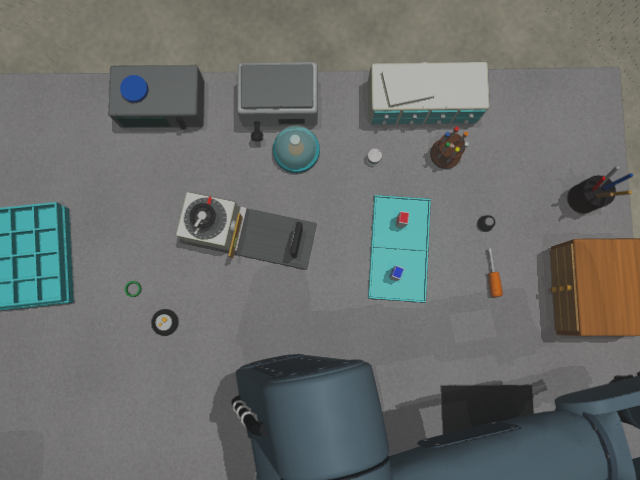

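```bash
python3 - <<'E'
import cv2
a=cv2.imread('pics/top0.png')[170:290,170:450]
cv2.imwrite('pics/topz.png',cv2.resize(a[:, :140],None,fx=5,fy=5,interpolation=cv2.INTER_CUBIC))
a=cv2.imread('pics/top0.png')[190:310,330:460]
cv2.imwrite('pics/topz2.png',cv2.resize(a,None,fx=5,fy=5,interpolation=cv2.INTER_CUBIC))
a=cv2.imread('pics/scene0.png')[190:310,330:490]
cv2.imwrite('pics/scz.png',cv2.resize(a,None,fx=5,fy=5,interpolation=cv2.INTER_CUBIC))
a=cv2.imread('pics/scene0.png')[170:290,170:330]
cv2.imwrite('pics/scz2.png',cv2.resize(a,None,fx=5,fy=5,interpolation=cv2.INTER_CUBIC))
E
```

```text
(no output)
```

View pics/topz.png

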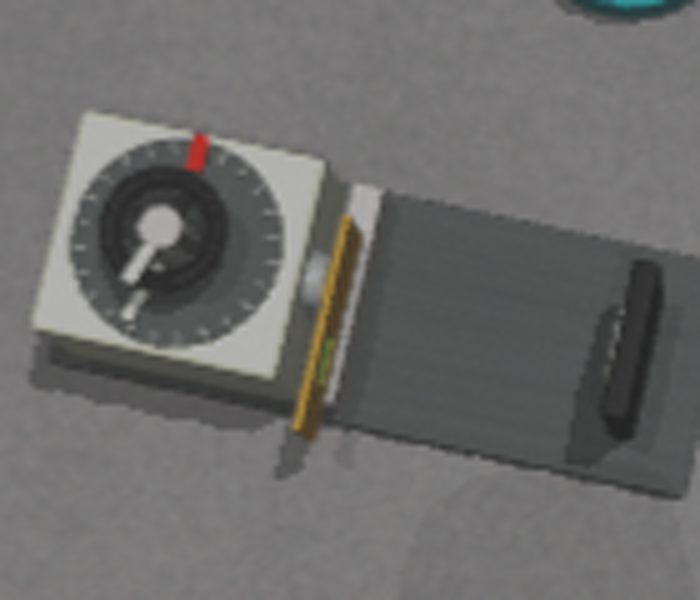

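View pics/topz2.png

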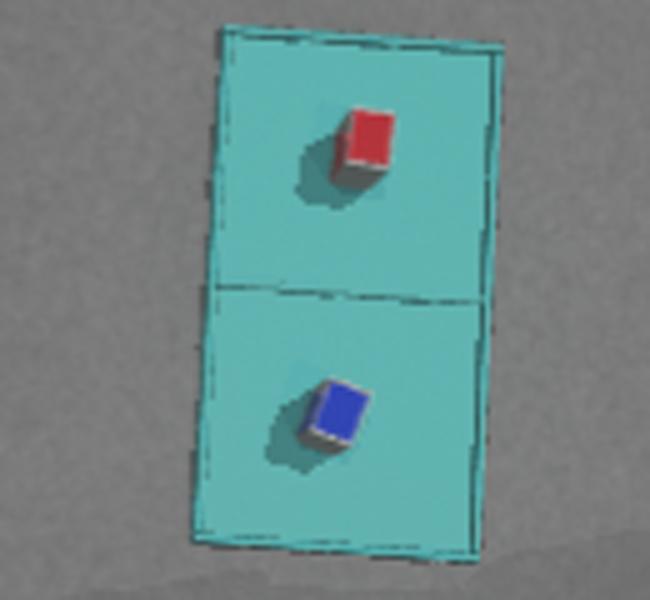

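View pics/scz.png

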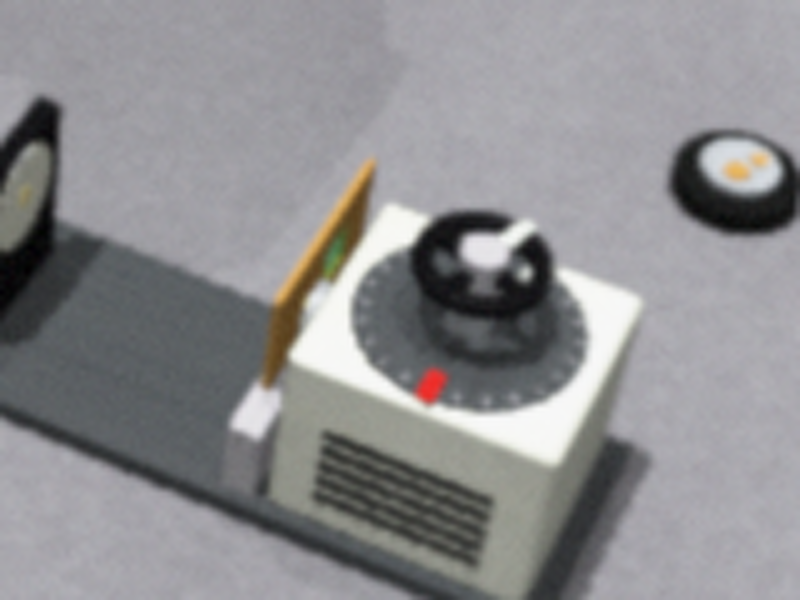

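View pics/scz2.png

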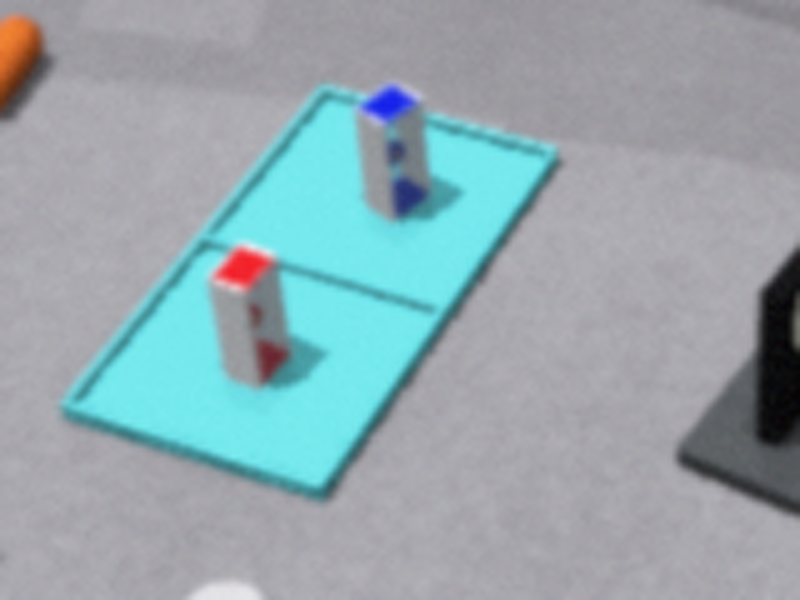

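```bash
python3 - <<'E'
from h import *
p=cap('top');s=cap('scene')
f=lambda x,y:(x/5+170,y/5+170)
c=[atz(p,f(*q),.1)[:2] for q in [(85,112),(325,160),(275,378),(33,330)]]
print(np.round(c,4)); C=np.array(c)
print('sides',[np.linalg.norm(C[i]-C[(i+1)%4]) for i in range(4)])
m=atz(p,f(198,152),.1);print('mark',m)
ctr=C.mean(0);print('ctr',ctr)
# mark 40mm from axis along bench x; y axis of bench:
yb=(C[0]-C[1]+C[3]-C[2]);yb/=np.linalg.norm(yb);xb=(C[0]-C[3]+C[1]-C[2]);xb/=np.linalg.norm(xb)
print('yb',yb,'xb',xb,'yaw',np.arctan2(yb[1],yb[0])-np.pi/2,np.arctan2(xb[1],xb[0]))
beam=ctr-yb*.135;print('beam',beam)
hub=tri([(p,f(160,225)),(s,(330+485/5,190+250/5))]);print('hub',hub)
print('needle tip',atz(p,f(128,315),.101))
g=lambda x,y:(x/5+330,y/5+190)
R=np.array([atz(p,g(*q),.064)[:2] for q in [(354,109),(396,114),(388,168),(345,161)]])
print(R,R.mean(0),[np.linalg.norm(R[i]-R[(i+1)%4]) for i in range(4)])
h=lambda x,y:(x/5+170,y/5+170)
S=np.array([atz(s,h(*q),.064)[:2] for q in [(245,243),(278,258),(245,291),(210,278)]])
print('scene',S,S.mean(0),[np.linalg.norm(S[i]-S[(i+1)%4]) for i in range(4)])
for Q,qs in (('red',R),):
  d=(qs[0]-qs[3]+qs[1]-qs[2]);print('redyaw',np.arctan2(d[1],d[0]))
d=(S[3]-S[0]+S[2]-S[1]); print(np.arctan2(d[1],d[0]))
B=np.array([atz(p,g(*q),.064)[:2] for q in [(338,380),(370,390),(345,447),(305,437)]]);print('blue',B.mean(0))
T=np.array([atz(p,g(*q),.01)[:2] for q in [(222,28),(502,47),(478,558),(195,540)]]);print('tray',T,T.mean(0))
for n in['dome','movement','green_ring','jar','loupe','driver']:
  r=robot.regions_of(n,p)
  if r: print(n,r[0]['confidence'],r[0]['at'],atz(p,r[0]['at'],.02))
E
```

```text
[[0.6323 0.2575]
 [0.6101 0.1526]
 [0.5148 0.1731]
 [0.5365 0.2779]]
sides [np.float64(0.10720935631321869), np.float64(0.09754749559478075), np.float64(0.10696446114729298), np.float64(0.09796122898921907)]
mark [0.61414198 0.20796713 0.1       ]
ctr [0.57342277 0.21529568]
yb [0.20491716 0.97877932] xb [ 0.97795547 -0.20881356] yaw -0.20637906977687615 -0.2103616195625194
beam [0.54575895 0.08316047]
hub [0.57460507 0.21704344 0.14084495]
needle tip [0.54254317 0.23680641 0.101     ]
[[ 0.59194061 -0.2114721 ]
 [ 0.5895205  -0.2299793 ]
 [ 0.56528286 -0.22573871]
 [ 0.56858463 -0.20685762]] [ 0.57883215 -0.21851193] [np.float64(0.018664771862951412), np.float64(0.024605804989696323), np.float64(0.01916760292517812), np.float64(0.023807459827466255)]
scene [[ 0.56441087 -0.22273565]
 [ 0.56884027 -0.20508054]
 [ 0.5920836  -0.20980765]
 [ 0.58925985 -0.22752841]] [ 0.57864865 -0.21628806] [np.float64(0.0182022755946056), np.float64(0.023719153977084996), np.float64(0.017944325150294607), np.float64(0.02530696199076921)]
redyaw -0.18395250347219752
-0.1954236717958925
blue [ 0.45665331 -0.20138338]
tray [[ 0.64047917 -0.15903677]
 [ 0.63027778 -0.2880291 ]
 [ 0.395322   -0.26903697]
 [ 0.40413534 -0.14170265]] [ 0.51755357 -0.21445137]
dome 0.89 [296.2, 153.3] [0.74053737 0.02176544 0.02      ]
movement 0.76 [167.5, 323.3] [0.3505385 0.3115357 0.02     ]
green_ring 0.68 [138.9, 292.8] [0.41917511 0.37802722 0.02      ]
jar 0.48 [374.1, 156.9] [ 0.73005454 -0.1592876   0.02      ]
loupe 0.64 [483.9, 220.2] [ 0.57878044 -0.40571935  0.02      ]
driver 0.62 [491.7, 285.2] [ 0.43082145 -0.41603236  0.02      ]
```

step_arm:
  steps:
    - [[35.1,74.6,0],[0,0,167]]
    - [[35.1,74.6,0],[0,0,167]]
    - [[35.1,74.6,0],[0,0,167]]
    - [[35.1,74.6,0],[0,0,167]]
    - [[35.1,74.6,0],[0,0,167]]
    - [[35.1,74.6,0],[0,0,167]]
    - [[35.1,74.6,0],[0,0,167]]
    - [[35.1,74.6,0],[0,0,167]]
    - [[35.1,74.6,0],[0,0,167]]
    - [[35.1,74.6,0],[0,0,167]]
    - [[35.1,74.6,0],[0,0,167]]
    - [[35.1,74.6,0],[0,0,167]]
    - [[35.1,74.6,0],[0,0,167]]
    - [[35.1,74.6,0],[0,0,167]]
    - [[35.1,74.6,0],[0,0,167]]
    - [[35.1,74.6,0],[0,0,167]]
    - [[35.1,74.6,0],[0,0,167]]
    - [[35.1,74.6,0],[0,0,167]]
    - [[35.1,74.6,0],[0,0,167]]
    - [[35.1,74.6,0],[0,0,167]]
  gripper: 1

```text
time_s: 4.25
ee_pos: [0.5743, 0.216, 0.4048]
tcp_rot: [3.141, 0.0, 1.742]
ft_force: [-0.3, -0.2, 0.2]
opening: 0.085
```

```bash
python3 - <<'E'
from h import *
s=robot.read_state();print(s['ee_pos'],s['tcp_rot'],s['qpos'],s['ft_force'])
p=cap('wrist','w1')
print(proj(p,[[.574,.216,.139],[.6141,.2080,.1]]))
E
```

```text
[0.57429987 0.21600848 0.40475514] [3.14147873e+00 3.53232848e-05 1.74197465e+00] [ 1.66577375e-01  2.65294335e-01  1.50550924e+00 -3.55074021e-05
  1.37067500e+00 -1.57539022e+00] [-0.25047933 -0.16759966  0.18254297]
[[315.59463906 244.87195823]
 [298.53043608 273.67787784]]
```

View pics/w1.png

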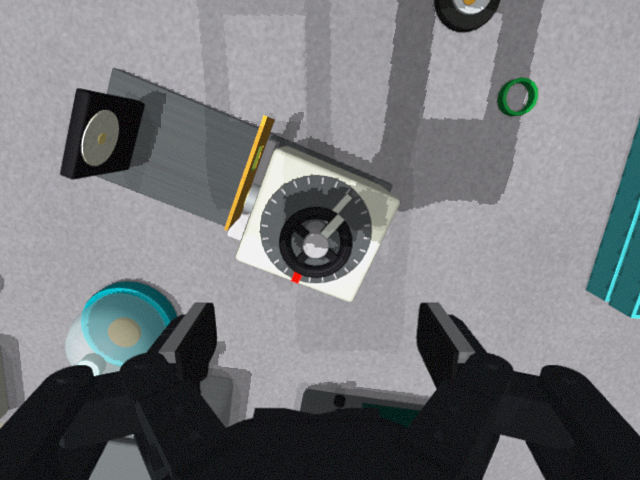

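```bash
python3 - <<'E'
from h import *
p=cap('wrist')
cv2.imwrite('pics/w1z.png',cv2.resize(p['color'][140:310,220:420,::-1],None,fx=4,fy=3.5,interpolation=cv2.INTER_CUBIC)[:600])
a=cv2.imread('pics/w1.png')[140:310,230:410]
cv2.imwrite('pics/w1z.png',cv2.resize(a,None,fx=3.5,fy=3.5,interpolation=cv2.INTER_CUBIC))
E
```

```text
(no output)
```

View pics/w1z.png

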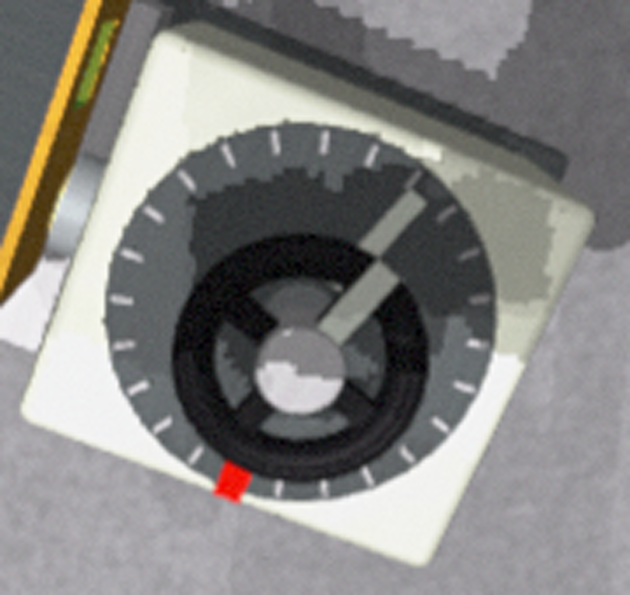

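```bash
python3 - <<'E'
from h import *
p=cap('wrist')
f=lambda x,y:(x/3.5+230,y/3.5+140)
c=atz(p,f(301,312),.101);n=atz(p,f(419,196),.101);m=atz(p,f(233,482),.101);h=atz(p,f(300,369),.14)
print(c,h,np.linalg.norm(m-c),np.linalg.norm(n-c))
a=lambda v:np.arctan2(v[1],v[0])
print(a(m-c),a(n-c),'cw',(a(n-c)-a(m-c))%(2*np.pi), a(n-h)-a(m-h))
C=[atz(p,f(*q),.1)[:2] for q in [(422,566),(25,412),(165,28),(592,215)]]
C=np.array(C);print(C,C.mean(0),[np.linalg.norm(C[i]-C[(i+1)%4]) for i in range(4)])
print([a(C[0]-C[3]),a(C[1]-C[2])])
E
```

```text
[0.57242572 0.21603173 0.101     ] [0.57406995 0.21613114 0.14      ] 0.04611158196109928 0.03831658598796809
-0.19825781605106998 2.5354400012029124 cw 2.7336978172539825 2.768866338908801
[[0.63252929 0.25725195]
 [0.60860566 0.15467357]
 [0.51414856 0.17564055]
 [0.53857261 0.27805401]] [0.57346403 0.21640502] [np.float64(0.10533121338025012), np.float64(0.09675618376509747), np.float64(0.10528556497720137), np.float64(0.0962319259967257)]
[np.float64(-0.2178857675976508), np.float64(-0.2184320152643839)]
```

step_arm:
  steps:
    - [[0,0,-4],[0,0,0]]
    - [[0,0,-8],[0,0,0]]
    - [[0,0,-11.8],[0,0,0]]
    - [[0,0,-11.8],[0,0,0]]
    - [[0,0,-11.8],[0,0,0]]

```text
time_s: 5.03
ee_pos: [0.575, 0.2162, 0.2882]
tcp_rot: [3.14, -0.0, 1.743]
ft_force: [-0.2, 0.4, 0.4]
opening: 0.0852
```

step_arm:
  steps:
    - [[0,0,0],[0,0,0]]
    - [[0,0,0],[0,0,0]]
    - [[0,0,0],[0,0,0]]
    - [[0,0,0],[0,0,0]]
    - [[0,0,0],[0,0,0]]
    - [[0,0,0],[0,0,0]]
    - [[0,0,0],[0,0,0]]
    - [[0,0,0],[0,0,0]]
  gripper: -1

```text
time_s: 6.02
ee_pos: [0.575, 0.2157, 0.2891]
tcp_rot: [3.139, 0.002, 1.743]
ft_force: [-2.6, -2.9, 7.6]
opening: 0.0519
```

```bash
python3 - <<'E'
from h import *
s=robot.read_state();print(s['ee_pos'],s['tcp_rot'],s['qpos'],s['ft_force'],s['ft_torque'],s['opening'])
p=cap('wrist','w2')
E
```

```text
[0.57502385 0.21571021 0.28912236] [3.13862260e+00 1.61237756e-03 1.74294835e+00] [ 0.16626685  0.38680194  1.59652289 -0.00174319  1.15528889 -1.57598263] [-2.55117678 -2.85389491  7.59815369] [-0.78309489  0.20690326 -0.00808757] 0.05191004980697888
```

View pics/w2.png

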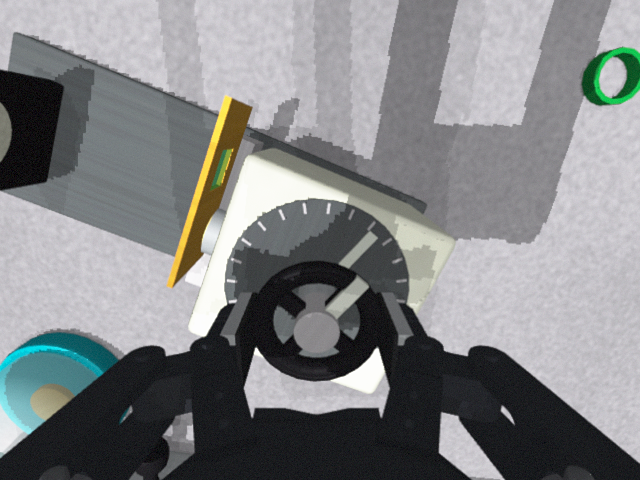

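step_arm:
  steps:
    - [[0,0,0],[0,0,-8]]
    - [[0,0,0],[0,0,-16]]
    - [[0,0,0],[0,0,-24]]
    - [[0,0,0],[0,0,-32]]
    - [[0,0,0],[0,0,-40]]
    - [[0,0,0],[0,0,-40]]

```text
time_s: 6.82
ee_pos: [0.575, 0.215, 0.2891]
tcp_rot: [3.138, 0.001, 1.043]
ft_force: [-2.5, -7.1, 9.3]
opening: 0.0523
```

```bash
python3 - <<'E'
from h import *
s=robot.read_state();print(s['ee_pos'],s['tcp_rot'],s['qpos'],s['ft_force'],s['ft_torque'],s['opening'])
p=cap('wrist','w3')
E
```

```text
[0.57497491 0.21504492 0.28909102] [3.13835264e+00 1.06953585e-03 1.04299414e+00] [ 0.16550498  0.38669126  1.59674716 -0.00316086  1.15634758 -0.87622067] [-2.50207105 -7.11301669  9.31998524] [-1.41783919  0.601817   -0.04732162] 0.05225765776107391
```

View pics/w3.png

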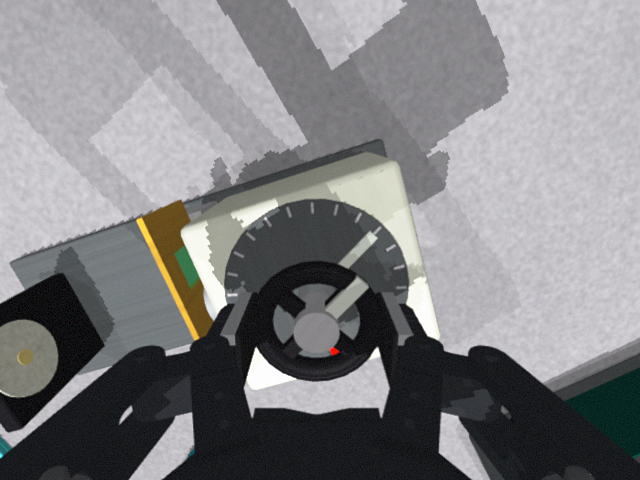

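step_arm:
  steps:
    - [[0,0,0],[0,0,-8]]
    - [[0,0,0],[0,0,-17]]
    - [[0,0,0],[0,0,-26]]
    - [[0,0,0],[0,0,-35]]
    - [[0,0,0],[0,0,-44]]
    - [[0,0,0],[0,0,-53]]
    - [[0,0,0],[0,0,-62]]
    - [[0,0,0],[0,0,-71]]
    - [[0,0,0],[0,0,-80]]
    - [[0,0,0],[0,0,-89]]
    - [[0,0,0],[0,0,-98]]
    - [[0,0,0],[0,0,-107]]
    - [[0,0,0],[0,0,-115]]
    - [[0,0,0],[0,0,-115]]
    - [[0,0,0],[0,0,-115]]

```text
time_s: 8.75
ee_pos: [0.5735, 0.215, 0.289]
tcp_rot: [3.137, -0.0, -0.963]
ft_force: [-11.7, -9.8, 16.0]
opening: 0.0517
```

```bash
python3 - <<'E'
from h import *
s=robot.read_state();print(s['ee_pos'],s['tcp_rot'],s['qpos'],s['ft_force'],s['ft_torque'],s['opening'])
p=cap('wrist','w4')
E
```

```text
[0.57352984 0.21501591 0.2890492 ] [ 3.13735748e+00 -4.27045279e-04 -9.62798019e-01] [ 0.16568531  0.38554637  1.59842123 -0.00239693  1.16127091  1.12944264] [-11.66500211  -9.81549365  15.96400318] [-0.97720814  2.27989452 -0.03860487] 0.051711771284721444
```

View pics/w4.png

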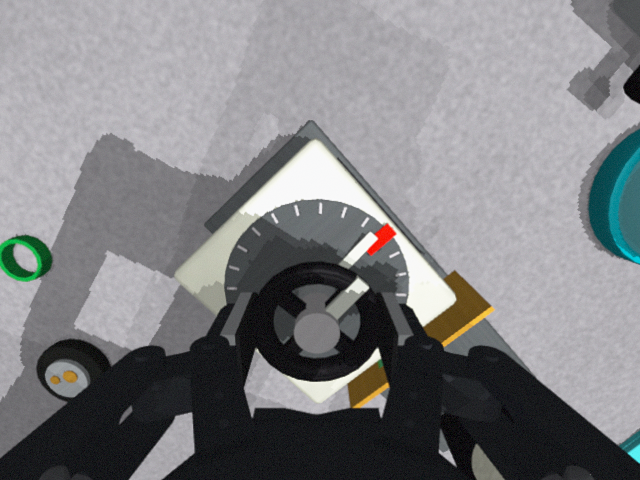

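```bash
python3 - <<'E'
from h import *
p=cap('wrist')
print(proj(p,[[.574,.216,.101]]))
cv2.imwrite('pics/w4z.png',cv2.resize(p['color'][190:320,220:420,::-1],None,fx=4,fy=4,interpolation=cv2.INTER_CUBIC))
r=p['color'].astype(int);m=(r[...,0]>180)&(r[...,1]<60);y,x=np.nonzero(m);u=(x.mean(),y.mean())
a=lambda v:np.arctan2(v[1],v[0]);c=np.array([.574,.216,.101])
print(u,a(atz(p,u,.101)-c))
m=(r.min(2)>190);m[:230]=0;m[262:]=0;m[:,:352]=0;m[:,385:]=0
y,x=np.nonzero(m);u=(x.mean(),y.mean());print(u,len(x),a(atz(p,u,.101)-c))
E
```

```text
[[315.94974597 289.87035605]]
(np.float64(381.53614457831327), np.float64(238.15060240963857)) -0.2514244194023385
(np.float64(362.8810975609756), np.float64(246.10060975609755)) 328 -0.16762133268622714
```

View pics/w4z.png

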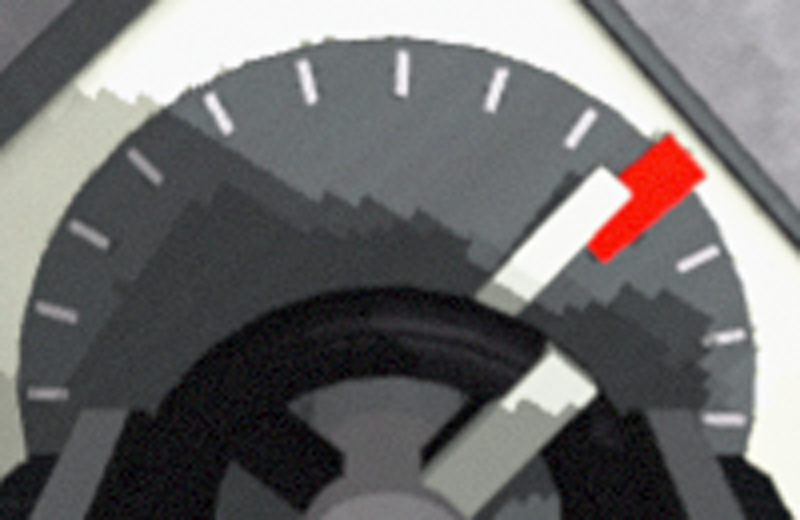

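step_arm:
  steps:
    - [[0,0,0],[0,0,-2]]
    - [[0,0,0],[0,0,-3]]
    - [[0,0,0],[0,0,-3]]

```text
time_s: 9.22
ee_pos: [0.5735, 0.2151, 0.289]
tcp_rot: [3.137, -0.0, -1.015]
ft_force: [-12.0, -8.7, 16.3]
opening: 0.0519
```

step_arm:
  steps:
    - [[0,0,0],[0,0,0]]
    - [[0,0,0],[0,0,0]]
    - [[0,0,0],[0,0,0]]
    - [[0,0,0],[0,0,0]]
    - [[0,0,0],[0,0,0]]
    - [[0,0,0],[0,0,0]]
  gripper: 1

```text
time_s: 9.98
ee_pos: [0.5743, 0.2162, 0.2866]
tcp_rot: [3.141, 0.0, -1.015]
ft_force: [0.5, -1.1, -0.6]
opening: 0.0857
```

```bash
python3 - <<'E'
from h import *
s=robot.read_state();print(s['time_s'],s['ee_pos'],s['tcp_rot'],s['ft_force'],s['opening'])
p=cap('wrist','w5')
print(proj(p,[[.574,.216,.101]]))
cv2.imwrite('pics/w5z.png',cv2.resize(p['color'][190:340,220:420,::-1],None,fx=4,fy=4,interpolation=cv2.INTER_CUBIC))
E
```

```text
9.975 [0.57428738 0.21615143 0.28659755] [ 3.14147584e+00  4.87387771e-05 -1.01486827e+00] [ 0.52040966 -1.09175483 -0.61555239] 0.08573764647621405
[[317.14069589 295.75351289]]
```

View pics/w5z.png

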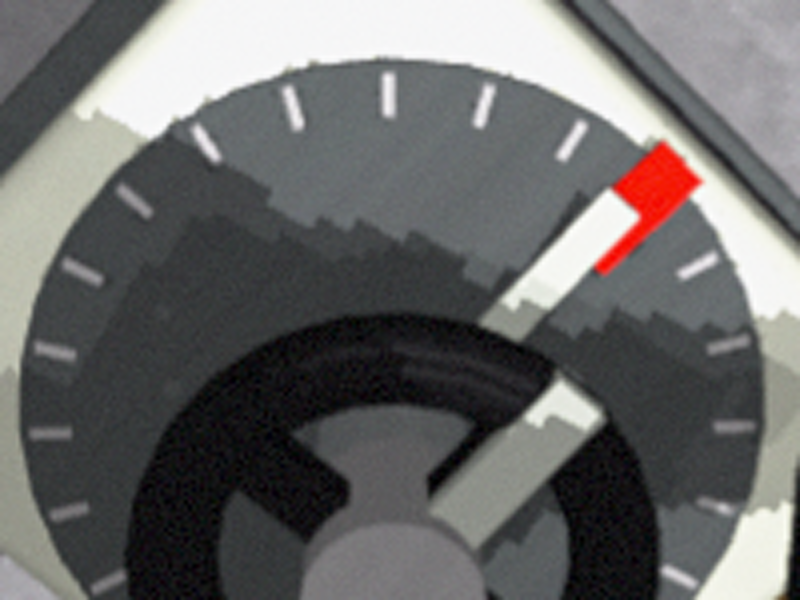

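step_arm:
  steps:
    - [[0,0,4],[0,0,0]]
    - [[0,0,9],[0,0,0]]
    - [[0,0,12],[0,0,0]]
    - [[0,0,12],[0,0,0]]

```text
time_s: 10.52
ee_pos: [0.575, 0.2163, 0.4101]
tcp_rot: [-3.136, -0.002, -1.015]
ft_force: [0.0, -0.6, -0.2]
opening: 0.0853
```

```bash
python3 - <<'E'
from h import *
p=cap('wrist','w6')
print(proj(p,[[.574,.216,.101]])-[230,140])
cv2.imwrite('pics/w6z.png',cv2.resize(p['color'][140:310,230:410,::-1],None,fx=3.5,fy=3.5,interpolation=cv2.INTER_CUBIC))
E
```

```text
[[85.61261006 93.46759658]]
```

View pics/w6z.png

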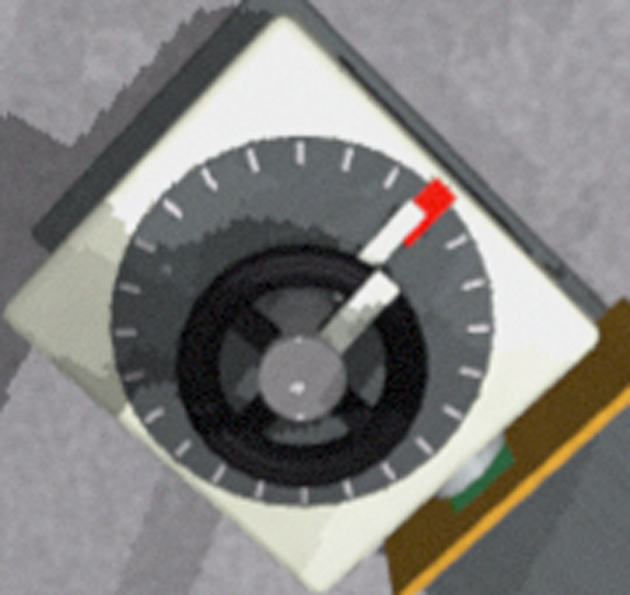

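step_arm:
  steps:
    - [[0.4,-43.4,0],[0,0,47.5]]
    - [[0.4,-43.4,0],[0,0,47.5]]
    - [[0.4,-43.4,0],[0,0,47.5]]
    - [[0.4,-43.4,0],[0,0,47.5]]
    - [[0.4,-43.4,0],[0,0,47.5]]
    - [[0.4,-43.4,0],[0,0,47.5]]
    - [[0.4,-43.4,0],[0,0,47.5]]
    - [[0.4,-43.4,0],[0,0,47.5]]
    - [[0.4,-43.4,0],[0,0,47.5]]
    - [[0.4,-43.4,0],[0,0,47.5]]
    - [[0.4,-43.4,-4],[0,0,47.5]]
    - [[0.4,-43.4,-8],[0,0,47.5]]
    - [[0.4,-43.4,-10],[0,0,47.5]]
    - [[0.4,-43.4,-10],[0,0,47.5]]

```text
time_s: 12.32
ee_pos: [0.5781, -0.2165, 0.3054]
tcp_rot: [-3.14, 0.003, -0.184]
ft_force: [0.7, 0.2, 0.6]
opening: 0.0854
```

```bash
python3 - <<'E'
from h import *
s=robot.read_state();print(s['time_s'],s['ee_pos'],s['tcp_rot'],s['qpos'])
p=cap('wrist','w7')
c=np.array([.5787,-.2175]);
for yaw in(-.19,):
  u=np.array([np.cos(yaw),np.sin(yaw)]);v=np.array([-u[1],u[0]])
  print(proj(p,[[*(c+a*u*.013+b*v*.011),.064] for a,b in((1,1),(1,-1),(-1,-1),(-1,1))]))
E
```

```text
12.325 [ 0.57811566 -0.21654089  0.30535624] [-3.14038435e+00  2.87587231e-03 -1.84458854e-01] [-5.50407879e-01  3.74790324e-01  1.57620137e+00  1.06706621e-04
  1.19371878e+00 -3.65986732e-01]
[[339.05466989 243.30316237]
 [338.2320271  275.18455505]
 [298.79930619 274.94640718]
 [298.46818816 243.06234424]]
```

View pics/w7.png

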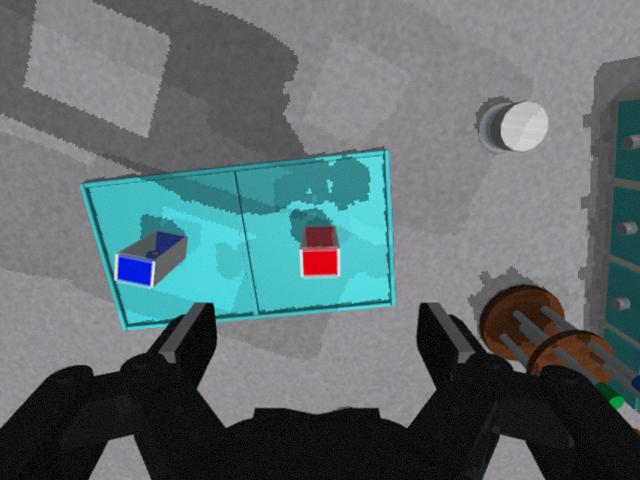

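```bash
python3 - <<'E'
from h import *
s=robot.read_state();print(s['ee_pos'],s['tcp_rot'])
p=cap('wrist','w7')
cv2.imwrite('pics/w7z.png',cv2.resize(p['color'][215:290,280:360,::-1],None,fx=8,fy=8,interpolation=cv2.INTER_CUBIC))
r=p['color'].astype(int);m=(r[...,0]>180)&(r[...,1]<60)
y,x=np.nonzero(m);rect=cv2.minAreaRect(np.c_[x,y].astype(np.float32));print(rect)
b=cv2.boxPoints(rect);W=np.array([atz(p,q,.064)[:2] for q in b]);print(W.mean(0));
for i in range(4):
  d=W[(i+1)%4]-W[i];print(np.linalg.norm(d),np.arctan2(d[1],d[0]))
E
```

```text
[ 0.57866925 -0.21715052  0.30706147] [-3.14149897e+00  6.81767416e-05 -1.84726633e-01]
((317.4890441894531, 260.2041015625), (22.65113639831543, 32.57026290893555), 87.87889862060547)
[ 0.57891782 -0.21966584]
0.02114322216241539 -0.14605785275863287
0.015784872701083943 -1.7061134575175911
0.02158308230089866 2.996354972553602
0.01580397598464888 1.4076333866014907
```

View pics/w7z.png

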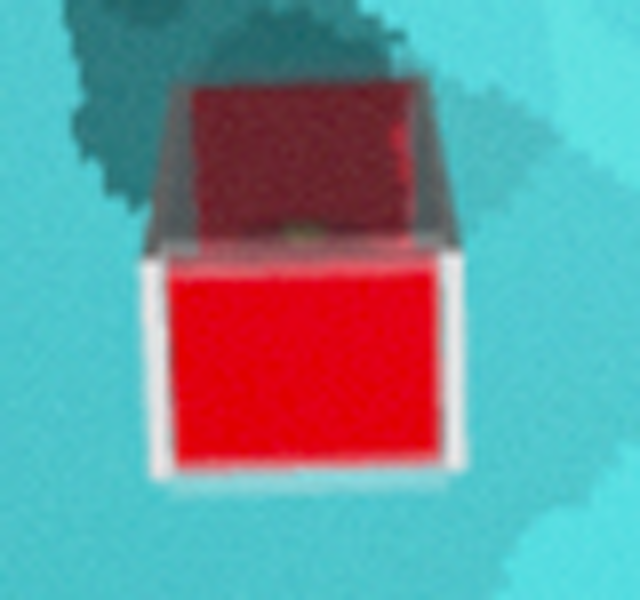

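step_arm:
  steps:
    - [[0,-0.15,-4],[0,0,1.5]]
    - [[0,-0.15,-8],[0,0,1.5]]
    - [[0,-0.15,-10],[0,0,1.5]]
    - [[0,-0.15,-11.2],[0,0,1.5]]
    - [[0,-0.15,-11.2],[0,0,1.5]]
    - [[0,-0.15,-11.2],[0,0,1.5]]

```text
time_s: 13.18
ee_pos: [0.579, -0.2198, 0.1962]
tcp_rot: [3.141, -0.002, -0.16]
ft_force: [0.5, 0.3, 0.8]
opening: 0.0854
```

```bash
python3 - <<'E'
from h import *
s=robot.read_state();print(s['ee_pos'],s['tcp_rot'],s['ft_force'])
p=cap('wrist','w8')
E
```

```text
[ 0.5790117  -0.21981755  0.19623517] [ 3.14060075e+00 -2.34592568e-03 -1.59690374e-01] [0.52183987 0.28558972 0.83967738]
```

View pics/w8.png

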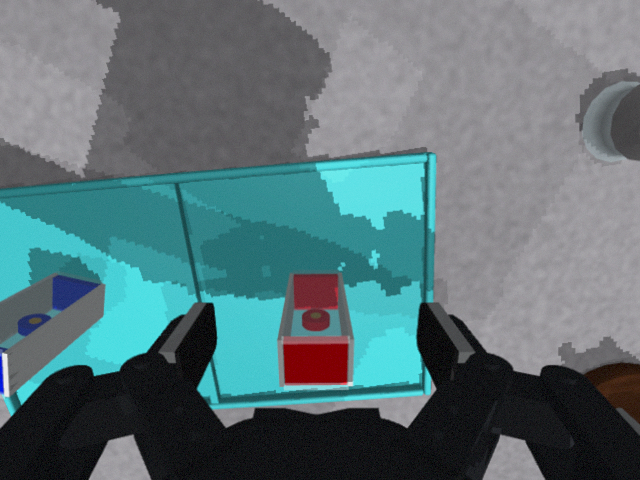

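step_arm:
  steps:
    - [[0,0,0],[0,0,0]]
    - [[0,0,0],[0,0,0]]
    - [[0,0,0],[0,0,0]]
    - [[0,0,0],[0,0,0]]
    - [[0,0,0],[0,0,0]]
    - [[0,0,0],[0,0,0]]
    - [[0,0,0],[0,0,0]]
    - [[0,0,0],[0,0,0]]
    - [[0,0,0],[0,0,0]]
    - [[0,0,0],[0,0,0]]
  gripper: -1

```text
time_s: 14.48
ee_pos: [0.5784, -0.2195, 0.195]
tcp_rot: [3.141, -0.001, -0.16]
ft_force: [-0.9, -0.0, 4.4]
opening: 0.0254
```

```bash
python3 - <<'E'
from h import *
s=robot.read_state();print(s['ee_pos'],s['tcp_rot'],s['ft_force'],s['opening'])
p=cap('wrist','w9')
E
```

```text
[ 0.57843879 -0.21949418  0.19498305] [ 3.14137065e+00 -5.40013334e-04 -1.59762620e-01] [-0.87795005 -0.01402543  4.41264615] 0.0254196173585506
```

View pics/w9.png

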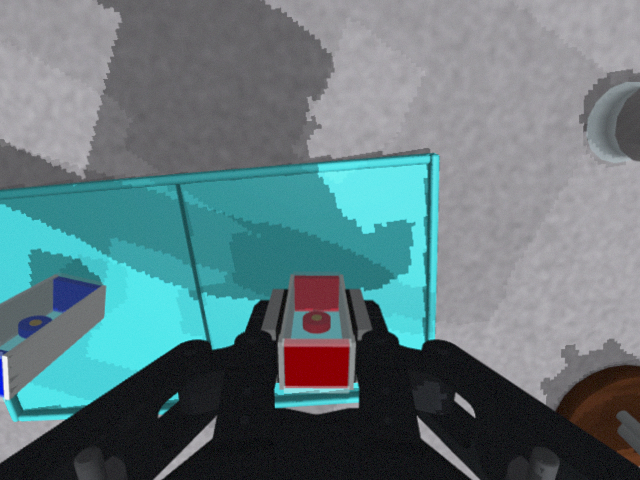

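step_arm:
  steps:
    - [[0,0,2],[0,0,0]]
    - [[0,0,5],[0,0,0]]
    - [[0,0,9],[0,0,0]]
    - [[0,0,13],[0,0,0]]
    - [[0,0,17],[0,0,0]]
    - [[0,0,17],[0,0,0]]
    - [[0,0,17],[0,0,0]]
    - [[0,0,17],[0,0,0]]

```text
time_s: 15.52
ee_pos: [0.5777, -0.2191, 0.3629]
tcp_rot: [-3.14, 0.003, -0.16]
ft_force: [-0.1, -0.2, -1.5]
opening: 0.0252
```

```bash
python3 - <<'E'
from h import *
s=robot.read_state();print(s['ee_pos'],s['tcp_rot'],s['ft_force'],s['opening'])
p=cap('scene','s10');q=cap('top','t10')
a=p['color'][150:320,150:480,::-1];cv2.imwrite('pics/s10z.png',cv2.resize(a,None,fx=2.4,fy=2.4,interpolation=cv2.INTER_CUBIC))
a=q['color'][170:290,170:330,::-1];cv2.imwrite('pics/t10z.png',cv2.resize(a,None,fx=5,fy=5,interpolation=cv2.INTER_CUBIC))
E
```

```text
[ 0.57773189 -0.21905104  0.36289423] [-3.14030409e+00  3.12724431e-03 -1.59736450e-01] [-0.13780199 -0.17123264 -1.53643794] 0.025165810327840505
```

View pics/s10z.png

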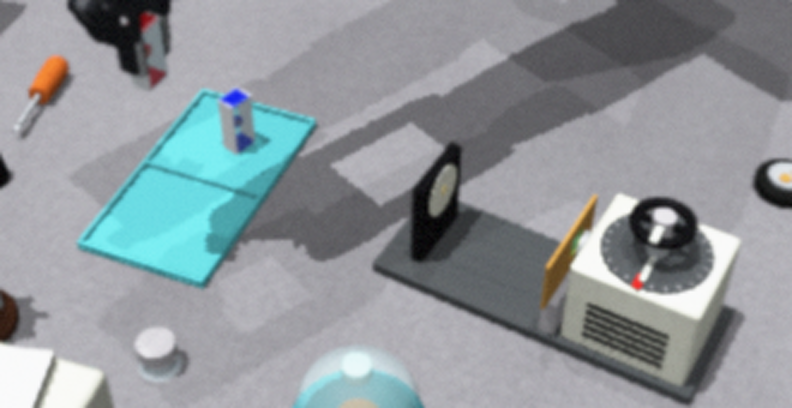

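View pics/t10z.png

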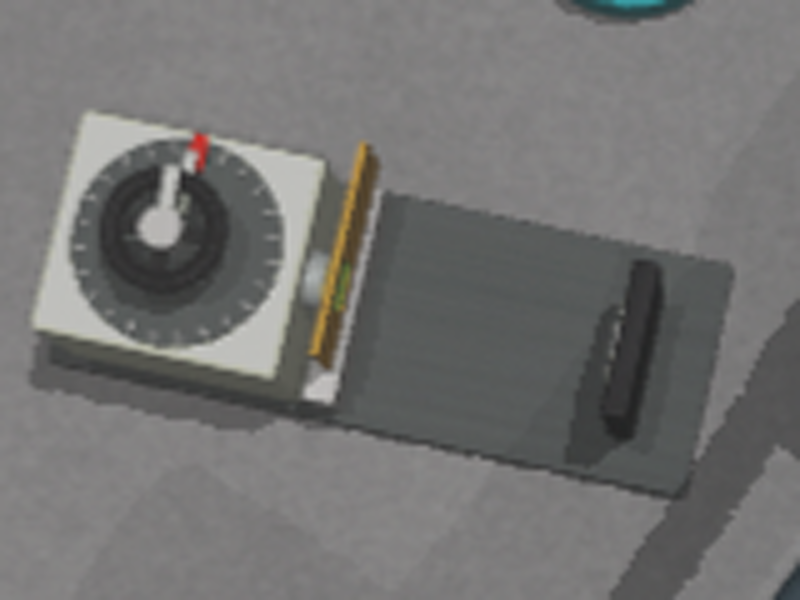

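```bash
python3 - <<'E'
from h import *
q=cap('top')
f=lambda x,y:(x/5+170,y/5+170)
h=np.array([.5743,.2161]);yaw=-.21
xb=np.array([np.cos(yaw),np.sin(yaw)]);yb=np.array([-xb[1],xb[0]]);B=h-.135*yb
print(B)
loc=lambda w:np.round([(w[:2]-B)@xb,(w[:2]-B)@yb],4)
for n,u,z in[('baseR',(735,262),.012),('baseR2',(685,497),.012),('scr top a',(650,262),.1),('scr top b',(622,432),.1),('fil a',(365,146),.1),('fil b',(318,354),.1),('plateTop',(390,193),.012),('plateBot',(340,424),.012)]:
  print(n,loc(atz(q,f(*u),z)))
E
```

```text
[0.54615791 0.08406583]
baseR [ 0.0542 -0.1004]
baseR2 [-0.0568 -0.0998]
scr top a [ 0.0326 -0.0673]
scr top b [-0.0421 -0.0706]
fil a [0.0578 0.0647]
fil b [-0.0354  0.0647]
plateTop [0.054  0.0627]
plateBot [-0.0557  0.0619]
```

step_arm:
  steps:
    - [[-0.5,4,0],[0,0,-1]]
    - [[-1,8,0],[0,0,-2]]
    - [[-1.5,13,0],[0,0,-3]]
    - [[-2,18,0],[0,0,-3]]
    - [[-2.5,23,0],[0,0,-3]]
    - [[-3,27,0],[0,0,-3]]
    - [[-3.3,30.3,0],[0,0,-3]]
    - [[-3.3,30.3,0],[0,0,-3]]
    - [[-3.3,30.3,0],[0,0,-3]]
    - [[-3.3,30.3,0],[0,0,-3]]

```text
time_s: 16.92
ee_pos: [0.5455, 0.0826, 0.3645]
tcp_rot: [3.141, 0.0, -0.213]
ft_force: [1.1, 0.6, -1.2]
opening: 0.0256
```

```bash
python3 - <<'E'
from h import *
s=robot.read_state();print(s['ee_pos'],s['tcp_rot'],s['ft_force'],s['opening'])
p=cap('wrist','w11')
h=np.array([.5743,.2161]);yaw=-.21
E
```

```text
[0.5454825  0.08263486 0.36449061] [ 3.14133107e+00  2.96217298e-04 -2.13409555e-01] [ 1.08945033  0.58335259 -1.23245022] 0.025608306312666123
```

View pics/w11.png

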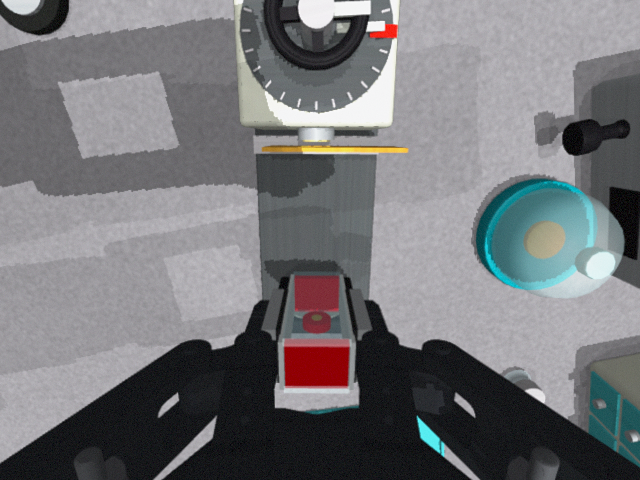

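step_arm:
  steps:
    - [[0,0.1,-3],[0,0,0]]
    - [[0,0.1,-6],[0,0,0]]
    - [[0,0.1,-9],[0,0,0]]
    - [[0,0.1,-11.5],[0,0,0]]
    - [[0,0.1,-12.8],[0,0,0]]
    - [[0,0.1,-12.8],[0,0,0]]
    - [[0,0.1,-12.8],[0,0,0]]
    - [[0,0.1,-12.8],[0,0,0]]
    - [[0,0.1,-12.8],[0,0,0]]
    - [[0,0.1,-12.8],[0,0,0]]

```text
time_s: 18.23
ee_pos: [0.5454, 0.0846, 0.2371]
tcp_rot: [-3.141, -0.001, -0.212]
ft_force: [0.6, -0.1, -0.7]
opening: 0.0256
```

```bash
python3 - <<'E'
from h import *
s=robot.read_state();print(s['time_s'],s['ee_pos'],s['tcp_rot'],s['qvel'],s['ft_force'],s['opening'])
p=cap('wrist','w12');q=cap('scene','s12')
a=q['color'][150:320,300:480,::-1];cv2.imwrite('pics/s12z.png',cv2.resize(a,None,fx=3.5,fy=3.5,interpolation=cv2.INTER_CUBIC))
B=np.array([.5457,.0840,.075])
def box(p,c,yaw=-.213):
  u=np.array([np.cos(yaw),np.sin(yaw),0]);v=np.array([-u[1],u[0],0])
  return proj(p,[c+a*u*.013+b*v*.011+[0,0,e*.03] for e in(1,-1) for a,b in((1,1),(1,-1),(-1,-1),(-1,1))])
print(((box(q,B)-[300,150])*3.5).round());print(box(p,B).round())
E
```

```text
18.225 [0.54538604 0.08464485 0.23705843] [-3.14149518e+00 -6.32769605e-04 -2.12002691e-01] [ 0.00062389  0.00370624  0.00196189  0.0008139  -0.00030451  0.00091157] [ 0.63639331 -0.13534385 -0.70457423] 0.025607590778858855
[[217. 296.]
 [183. 283.]
 [203. 256.]
 [237. 269.]
 [210. 369.]
 [177. 356.]
 [197. 329.]
 [229. 342.]]
[[356. 337.]
 [354. 391.]
 [281. 391.]
 [279. 337.]
 [343. 271.]
 [342. 310.]
 [292. 310.]
 [291. 271.]]
```

View pics/w12.png

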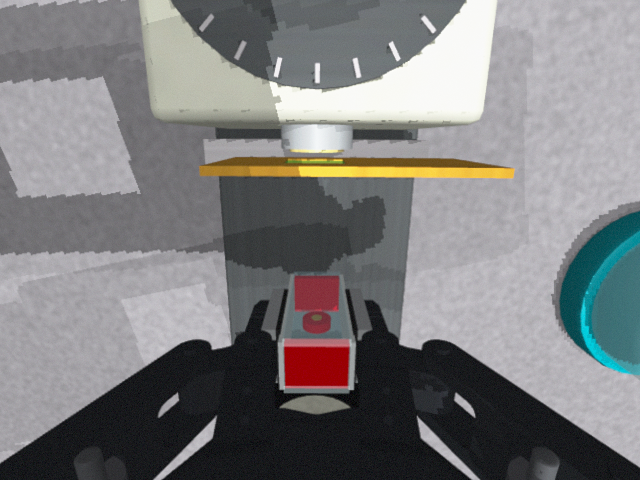

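View pics/s12z.png

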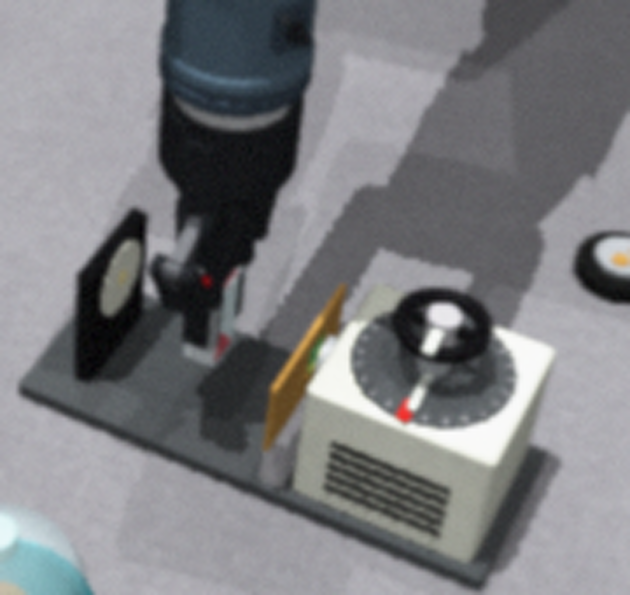

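```bash
python3 - <<'E'
from h import *
print(robot.hand_in())
E
```

```text
the job is handed in; nothing more can be done
None
```

The job is handed in at about 18 s of the 56 s allowed, with the red cell held in the beam gap. The hand-in reports no verdict, so what follows rests on my own checks.

- **Wheel:** I wound it clockwise about 158° in a single grip rather than several, since the last joint had enough range, then opened the gripper and lifted clear. The needle sits on the red mark, an estimated 0.03 rad short of 3.0 against the 0.15 rad allowed. The green filter window looks lined up with the lamp tube.
- **Lifting the cell:** I gripped the red cell by its two frosted faces and lifted it straight up. The opening read 25.4 to 25.6 mm for the 26 mm block. The wrist pictures show the pads only on the frosted faces.
- **Final pose:** The tool is at (0.5454, 0.0846, 0.2371), against a beam point I measured at about (0.5457, 0.084). That puts the cell's centre within roughly 1 to 3 mm of the beam in every direction. The tool yaw is -0.212 rad, against about -0.21 rad for the bench.
- **Last checks:** The outline I predicted for the cell matched the wrist picture and, where the cell was visible, the scene picture. The arm was at rest and the wrist force was about 1 N, so nothing suggests contact with the bench. I did not move the arm near the blue cell or the other things. My last look at the blue cell, after the lift, showed it standing in its bay.
- **Disagreements:** The position estimates from the different cameras differed by about 1 to 2 mm, well inside the tolerances. No check failed.

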